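Feel along the dock's rear ledge for the release notch and free the cassette

ROBOT

A 6-joint arm with a two-finger parallel gripper is mounted at the origin on a cart in front of the work surface, level with it; the furniture and walls round the work are solid. World frame = base frame: x ahead of the robot, y to its left, z up, the work surface at z = 0. Lengths are in m, angles in rad, forces in N, time in s.
With the tool pointing down it reaches from about 0.35 to 0.925 m from the base axis. Payload 6.4 kg.
Tool frame: the origin (TCP) lies at the very end of the fingers, on their centre line; the grasp point (between the pads) lies 19 mm behind it; x points along the fingers, y is the direction in which the jaws open and shut, and the axes are right-handed (so a half turn about x gives the same grasp; the last joint's range is limited). The gripper opens to 94 mm and grips with 3 to 60 N. Pads are 16 mm wide; open, the fingers measure 119 mm over their backs; the gripper's body (75 mm by 177 mm) begins 78 mm behind the grasp point.
Start: joints at [1.048, 0.245, 1.558, -0, 1.339, -0.174], TCP at [0.222, 0.611, 0.205] pointing down, gripper open.
Joint ranges: [-3.13, 3.13], [-1.02, 2.26], [0.13, 2.54], [-0.95, 4.09], [0.21, 2.88], [-2.74, 2.74]. Speed limits (rad/s): [2.57, 2.57, 3.14, 3.14, 3.14, 3.14].

INTERFACE

Orientations are given as [roll, pitch, yaw] about the fixed x, y, z axes, in that order (R = Rz(yaw) Ry(pitch) Rx(roll)).
In Python, from station import sensors, cams, hand_in gives the robot as it stands.
- The arm moves only by the tool apply_moves, never from a script. Its argument "plan" is a list of rows, each a list of 4 numbers: the shift along the tool's x, y, z in units of 25 mm (1.0 is 25 mm), then the turn about the tool's x in units of 5 degrees (1.0 is 5 degrees). In form: [[x, y, z, roll], ...]. A call has exactly 8 rows; each row is the pose to reach, as a shift and turn from the pose measured when the call began, along the tool's axes at that moment; what a row does not reach only later rows make up. A row lasts 1/12 s, in which the tool goes at most 41.7 mm and 7.16 degrees, less where a joint would pass 70% of its speed; a pose out of reach is approached as far as the arm can. A call with a gripper value outside its range is refused whole. "jaw" is the finger opening in mm, from 0 to 94, set as the call begins (left out, the last holds). The fingers move at their own pace and stop on an object; "grip_force" is the grip in N (left out, the last holds). Time passes only in rows, so rows that repeat a pose let the fingers close, or fill a call up. It gives the time, the measured TCP pose, the force and the opening at its end, in the units of the state.
- sensors.read_state(): the state, without advancing time (a new reading comes with each control period).
- cams.read_camera(name): name is "scene" or "top" or "wrist"; returns a dict with "pixels" (400x640x3 uint8, blue, green, red), "vfov" (degrees; the focal length in pixels is half the picture's height over the tangent of half this angle, whatever the lens; pixels are square), "cx", "cy" (the principal point, pixels), "dist_coeffs" ([k1, k2, p1, p2, k3] as OpenCV has them; the pictures are not rectified), "R" (3x3) and "t" (3): a world point X has camera coordinates R X + t. Camera axes: x right, y down, z forward; pixel columns grow to the right and rows downward; lengths in m; the calibration is good to about 2 mm. A picture is of the moment at which its call begins. There is no depth.
- hand_in(): hands the job in, once; it reports no verdict.
The state is a dict: "t": time; "joints": joint angles; "qvel": joint speeds; "joint_torque": joint torques, N m; "ee_pos": TCP position; "tcp_rot": TCP orientation; "contact_force": force on the tool from outside, world axes, zero at the start; "wrist_torque": the same for the moment, N m; "width": finger opening in m.
Only numpy, scipy, OpenCV 4.12 (cv2) and the standard library are available. Lean on these libraries where they do the work, as an engineer would, in place of code of your own. Each camera call takes 0.05 s, during which the arm holds its last target.

TASK

The cassette is locked in its dock, and its release key lies in a notch somewhere along the ledge behind the hood. Put a fingertip on the plain left-hand end of that ledge and feel along it to the right until it drops into the notch, press the key down inside it until the cassette springs out to the front, then let the key come back up and leave the dock. Do not touch the cassette, and leave the glassware and the other loose things on the bench where they stand.

Things in the scene. Friction and masses are not known exactly. Their poses are not given: they have to be found in the camera images.
- dock: White cassette dock fixed to the bench, 150 mm deep (x), 360 mm wide (y). Origin at bench height under the hood; -x is its front (robot side), +y its left as the robot sees it, z up. The hood covers x -30 to +55 mm, top at z = 68 mm. Behind it runs a level grey ledge, x +60 to +106 mm, y -180 to +180 mm, top at z = 60 mm, rigid.
- ledge (a point): Middle of the top of the row of five ledge blocks, axes as the dock's. Each block is 56 mm long in y; the row runs from y = +140 (the plain left end of the ledge) to -140 mm here. Four blocks are plain and flush; any one of the five has the notch in its middle: 45 mm long in y, open to the rear, as wide in x as the ledge (46 mm). Its floor is the key, same grey, 5 mm below the ledge top.
- land: The plain left-hand end of the ledge, 46 (x) x 60 (y) mm, rigid part of the dock, flush with the blocks. Origin: middle of its top face; axes as the dock's.
- key (a joint): How far the release key in the notch is pressed down, m: 0 up, 0.007 fully down. It takes about 2.5 N to start and 6.5 N to hold fully down, springs back by itself, and frees the cassette when more than about 4.5 mm down.
- cassette (a joint): How far the white cassette (276 mm wide, its front with eight wells stands out below the hood at the front of the dock) has come out to the front (dock -x), m: 0 locked, 0.030 fully out. A light spring drives it out within about a second once the key is down; it stays out when the key comes up.
- small_beaker: Bystander: glass 50 ml beaker, 68 mm across, 90 mm high. Origin: centre of its underside, z up.
- conical_flask: Bystander: glass conical flask, 92 mm across, 124 mm high. Origin: centre of its underside, z up.
- vol_flask: Bystander: slim glass volumetric flask, 58 mm across, 188 mm high. Origin: centre of its underside, z up.
- cylinder: Bystander: slim stoppered glass measuring cylinder, foot 40 mm across, 191 mm high. Origin: centre of its underside, z up.
- bung: Bystander: black rubber stopper, 34 mm across, 22 mm high. Origin: centre of its underside, z up.
- pen: Bystander: felt pen lying on the bench, 135 mm long, 13 mm thick. Origin: centre of its underside, z up.

How it is judged:
On the way, in this order (a step that is already met when the one before it is completed fails the run):
1. fingertips touch the plain left-hand end of the ledge (contact force between the fingers and land above 0.5 N and value of joint key below 0.002 m), for 0.1 s.
2. the key in the notch is pressed down (more than 5 mm) (value of joint key above 0.005 m), for 0.1 s.
At the end, for the whole second after the job is handed in: the cassette stands at least 25 mm out of the dock and at rest, and the key is back up (within 1.5 mm) (value of joint cassette above 0.025 m and velocity of joint cassette below 0.01 m/s and value of joint key below 0.0015 m); the robot touches nothing.
It fails at once if the robot touches the cassette (contact force between any of the fingers, the arm and cassette above 0.5 N).
It fails at once if a loose thing on the bench is moved by more than 20 mm or lifted (distance of any of small_beaker, conical_flask, vol_flask, cylinder, bung, pen from where it was at the start of the episode above 0.02 m).
It also fails if it takes over 72 s, if anything falls off the work surface, if the arm or the gripper's body presses on something with over 40 N, if the wrist force passes 120 N, or if a joint passes its speed limit or range.

## Working session

There is one attempt and no reset: what is moved stays moved. The work goes in short steps, Python scripts to look and compute and a tool call to move; the robot and the scene stay as the last step left them, time stands still between calls to the robot, and variables do not carry over. Pictures are saved under pics/ and viewed, and the job is handed in when it is done.

Besides the shell and the picture viewer there is one more tool, called after "Call:" as name(argument=value, ...), one argument or row to a line, values as JSON. apply_moves: Moves the arm, as the interface text tells. Its arguments: {"type":"object","properties":{"plan":{"type":"array","items":{"type":"array","items":{"type":"number"}}},"jaw":{"type":"number"},"grip_force":{"type":"number"}},"required":["plan"]}

```bash
mkdir -p pics; ls; python3 - <<'E'
from station import sensors,cams
import cv2,numpy as np
s=sensors.read_state();print(s)
for n in("scene","top","wrist"):
    c=cams.read_camera(n);cv2.imwrite(f"pics/{n}0.png",c["pixels"]);print(n,{k:(np.round(v,4).tolist() if k!="pixels" else 0) for k,v in c.items()})
E
```

```text
pics
{'t': 0.0, 'joints': array([ 1.04787564e+00,  2.45809134e-01,  1.55897598e+00, -7.83088301e-06,
        1.33870162e+00, -1.74082708e-01]), 'qvel': array([ 0.00088677,  0.00010012, -0.00073812, -0.00036518,  0.0004747 ,
        0.00146359]), 'joint_torque': array([ 1.98466005e-04, -4.15834343e+01, -3.14601731e+01,  6.84764958e-02,
        3.32533289e-02, -1.65492670e-04]), 'ee_pos': array([0.22186104, 0.61033766, 0.20436897]), 'tcp_rot': array([-1.74085733,  1.56890223, -2.0896935 ]), 'contact_force': array([-0.03985759, -0.43423758, -0.57529811]), 'wrist_torque': array([ 0.00634473, -0.01352305, -0.03385751]), 'width': 0.09412328513908105}
scene {'pixels': 0, 'vfov': 45.332, 'cx': 310.5151, 'cy': 203.5767, 'dist_coeffs': [0.0471, 0.0, 0.0, 0.0, 0.0], 'R': [[0.6559, -0.7549, -0.0049], [-0.4418, -0.3786, -0.8133], [0.6121, 0.5356, -0.5818]], 't': [-0.4227, 0.3106, 1.012]}
top {'pixels': 0, 'vfov': 45.4465, 'cx': 323.5417, 'cy': 195.3636, 'dist_coeffs': [-0.0671, 0.0, 0.0, 0.0, 0.0], 'R': [[-0.02, -0.9998, -0.0027], [-0.9843, 0.0202, -0.1756], [0.1756, -0.0008, -0.9845]], 't': [-0.0183, 0.5829, 1.7057]}
wrist {'pixels': 0, 'vfov': 59.7224, 'cx': 324.3697, 'cy': 204.3306, 'dist_coeffs': [-0.0505, 0.0, 0.0, 0.0, 0.0], 'R': [[0.3419, 0.9397, -0.0015], [0.9076, -0.3298, 0.26], [0.2439, -0.0902, -0.9656]], 't': [-0.6506, -0.0262, 0.3911]}
```

View pics/scene0.png

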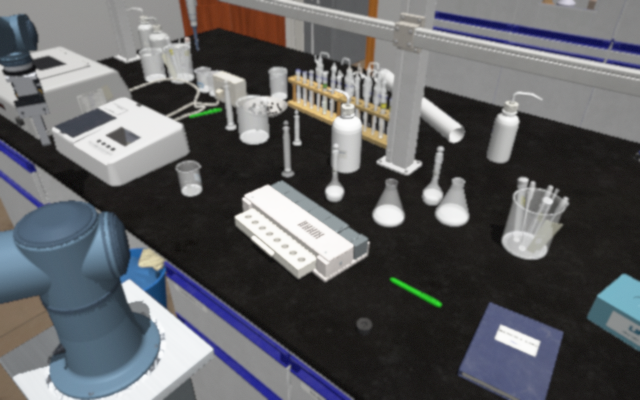

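View pics/top0.png

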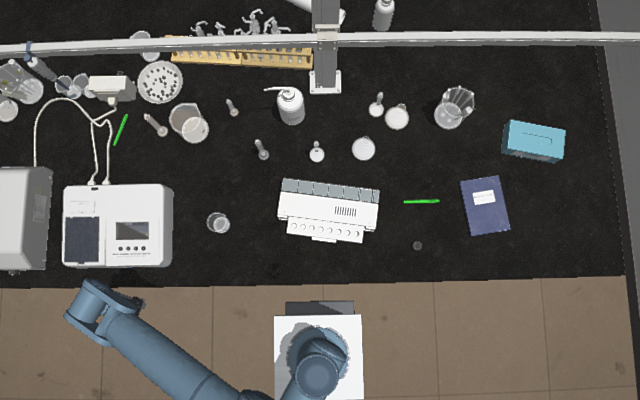

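View pics/wrist0.png

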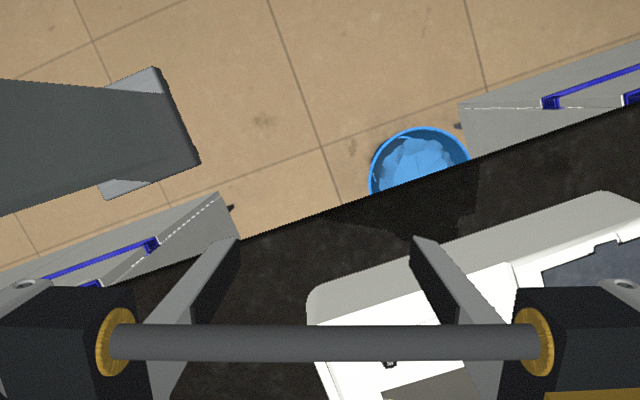

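The dock is in the top picture at about cols 277–380, rows 178–243. Its grey ledge is the strip at rows 178–203, and glassware stands behind and to the left of it. I'll zoom in.

```bash
python3 - <<'E'
import cv2
a=cv2.imread("pics/top0.png")[125:260,195:460]
cv2.imwrite("pics/topz.png",cv2.resize(a,None,fx=3,fy=3,interpolation=cv2.INTER_CUBIC))
a=cv2.imread("pics/scene0.png")[140:290,170:480]
cv2.imwrite("pics/scenez.png",cv2.resize(a,None,fx=2.5,fy=2.5,interpolation=cv2.INTER_CUBIC))
E
```

```text
(no output)
```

View pics/topz.png

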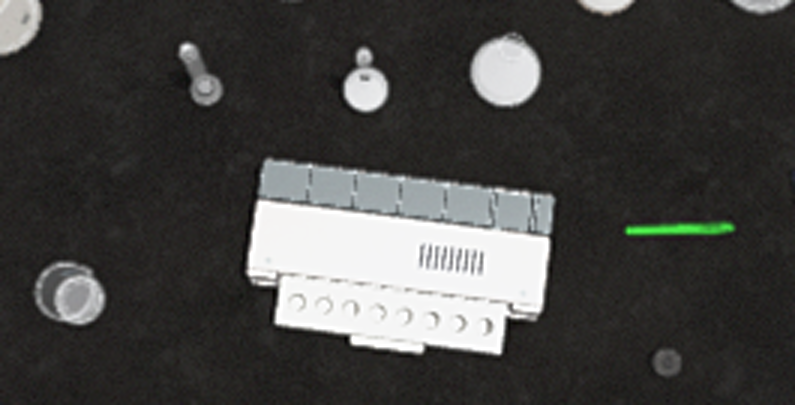

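View pics/scenez.png

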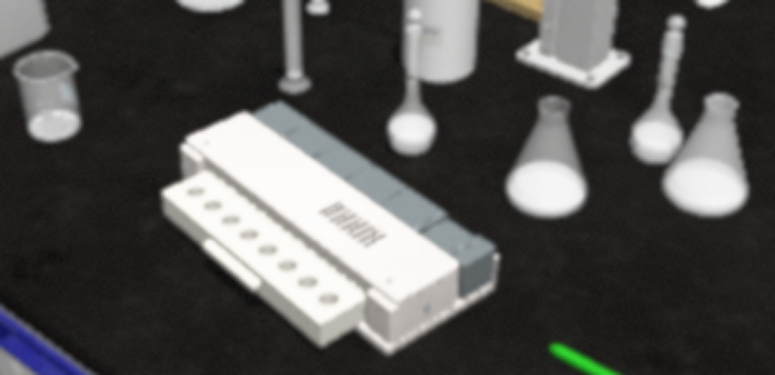

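```bash
cat > h.py <<'E'
import numpy as np,cv2
from station import sensors,cams
def ray(c,uv):
    h=c["pixels"].shape[0];f=h/2/np.tan(np.radians(c["vfov"])/2)
    K=np.array([[f,0,c["cx"]],[0,f,c["cy"]],[0,0,1]])
    p=cv2.undistortPoints(np.array(uv,float).reshape(-1,1,2),K,np.array(c["dist_coeffs"],float)).reshape(-1,2)
    R=np.array(c["R"]);t=np.array(c["t"])
    return -R.T@t,np.c_[p,np.ones(len(p))]@R
def plane(c,uv,z):
    C,d=ray(c,uv);return C+d*((z-C[2])/d[:,2])[:,None]
def pix(c,X):
    h=c["pixels"].shape[0];f=h/2/np.tan(np.radians(c["vfov"])/2)
    K=np.array([[f,0,c["cx"]],[0,f,c["cy"]],[0,0,1]])
    return cv2.projectPoints(np.array(X,float).reshape(-1,1,3),cv2.Rodrigues(np.array(c["R"]))[0],np.array(c["t"],float),K,np.array(c["dist_coeffs"],float))[0].reshape(-1,2)
E
python3 - <<'E'
from h import *
c=cams.read_camera("top");im=c["pixels"];hsv=cv2.cvtColor(im,cv2.COLOR_BGR2HSV)
m=np.zeros(im.shape[:2],np.uint8)
sub=im[170:215,270:390].astype(int)
g=((sub.max(2)>90)&(sub.max(2)<200)&(sub[...,0]-sub[...,2]>8)).astype(np.uint8)
g=cv2.morphologyEx(g,cv2.MORPH_CLOSE,np.ones((5,5),np.uint8))
n,l,st,_=cv2.connectedComponentsWithStats(g);k=1+st[1:,4].argmax();print(st[k])
ct=max(cv2.findContours((l==k).astype(np.uint8),0,1)[0],key=cv2.contourArea)[:,0]+[270,170]
r=cv2.minAreaRect(ct.astype(np.float32));b=cv2.boxPoints(r);print(r,b)
P=plane(c,b,.06);print(P)
for i in range(4):print(np.linalg.norm(P[i]-P[(i+1)%4]))
C,_=ray(c,[[0,0]]);print("cam",C)
a=im[165:250,265:395];cv2.imwrite("pics/topzz.png",cv2.resize(a,None,fx=6,fy=6,interpolation=cv2.INTER_CUBIC))
from scipy.spatial.transform import Rotation as Ro
s=sensors.read_state();print(Ro.from_euler("xyz",s["tcp_rot"]).as_matrix().round(3))
# bystanders approx
for n,uv,z in [("beaker",[217,223],.0),("vol",[317,155],.02),("con",[363,150],0),("cyl",[263,155],0),("bung",[417,245],.02),("pen",[421,201],.01)]:print(n,plane(c,[uv],z).round(3))
E
```

```text
[  11    9   99   24 1149]
((330.0120849609375, 190.24070739746094), (97.60797119140625, 12.114770889282227), 7.431407928466797) [[280.8346  189.93494]
 [282.4015  177.92194]
 [379.18958 190.54648]
 [377.62268 202.55948]]
[[ 0.60440015  0.12634233  0.06      ]
 [ 0.64939089  0.12037604  0.06      ]
 [ 0.59471782 -0.23460279  0.06      ]
 [ 0.55019572 -0.22706465  0.06      ]]
0.045384620529201704
0.3591644664353239
0.04515573444505313
0.3575396696002535
cam [ 0.27381343 -0.02858684  1.78147715]
[[-0.001  0.342  0.94 ]
 [-0.001  0.94  -0.342]
 [-1.    -0.001 -0.   ]]
beaker [[0.494 0.373 0.   ]]
vol [[ 0.745 -0.008  0.02 ]]
con [[ 0.766 -0.186  0.   ]]
cyl [[0.754 0.2   0.   ]]
bung [[ 0.395 -0.371  0.02 ]]
pen [[ 0.561 -0.397  0.01 ]]
```

View pics/topzz.png

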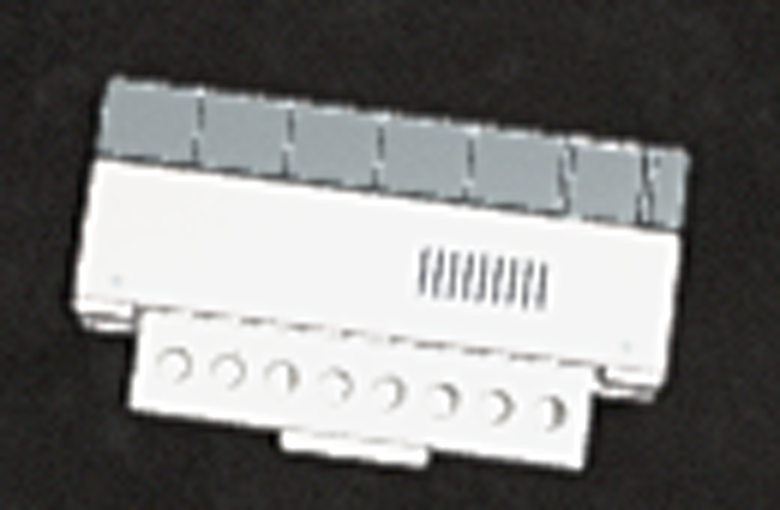

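The double seam lines put the notch in the fifth block, to be confirmed by touch. From the ledge corners:
- Ledge centre is (0.600, −0.054) and dock yaw is −8.7°.
- Land centre is about (0.6225, 0.0945).

Next I'll move toward the land with the jaws closed.

Call:
apply_moves(
  plan=[
    [0,-0.4,0.6,-0.3],
    [0,-1.2,1.9,-0.8],
    [0,-2.1,3.3,-1.3],
    [0,-3.0,4.7,-1.8],
    [0,-3.9,6.1,-2.25],
    [0,-4.8,7.5,-2.25],
    [0,-5.7,8.9,-2.25],
    [0,-6.5,10.1,-2.25],
  ],
  jaw=0,
  grip_force=10,
)

```text
t: 0.87
ee_pos: [0.4048, 0.3694, 0.2049]
tcp_rot: [-1.705, 1.57, -1.858]
contact_force: [0.2, 0.2, 0.3]
width: 0.0439
```

```bash
cat > to.py <<'E'
import sys
from h import *
from scipy.spatial.transform import Rotation as Ro
s=sensors.read_state();R=Ro.from_euler("xyz",s["tcp_rot"]).as_matrix()
T=np.array([float(v) for v in sys.argv[1:4]])
print("t",s["t"],"pos",s["ee_pos"].round(4),"F",s["contact_force"].round(2),"w",s["width"])
yd=np.array([.152,.988,0]);
C=np.array([.5997,-.0537,.06]);d=s["ee_pos"]-C
print("rel ledge x,y,z mm",(np.array([d@[.988,-.152,0],d@yd,d[2]])*1e3).round(1),"yaw err deg",np.degrees(np.arctan2(np.cross(R[:,1],yd)@R[:,0],R[:,1]@yd)).round(2),"tilt",R[:,0].round(4))
print("shift units",(R.T@(T-s["ee_pos"])/.025).round(3))
E
python3 to.py .6225 .0945 .205
```

```text
t 0.8667 pos [0.4048 0.3694 0.2049] F [0.24 0.18 0.3 ] w 0.04390551521462934
rel ledge x,y,z mm [-256.9  388.4  144.9] yaw err deg -0.02 tilt [-3.0e-04 -1.2e-03 -1.0e+00]
shift units [ 6.0000e-03 -9.5410e+00  1.0283e+01]
```

Call:
apply_moves(
  plan=[
    [0,-1.1,1.2,0],
    [0,-2.3,2.5,0],
    [0,-3.5,3.8,0],
    [0,-4.7,5.1,0],
    [0,-5.9,6.4,0],
    [0,-7.1,7.7,0],
    [0,-8.3,9.0,0],
    [0,-9.4,10.2,0],
  ],
)

```text
t: 1.53
ee_pos: [0.612, 0.1087, 0.205]
tcp_rot: [-1.854, 1.57, -2.007]
contact_force: [0.6, 0.4, 0.1]
width: -0.0001
```

```bash
python3 to.py .6225 .0945 .08
```

```text
t 1.5333 pos [0.612  0.1087 0.205 ] F [0.61 0.36 0.09] w -5.3882257921640964e-05
rel ledge x,y,z mm [-12.5 162.3 145. ] yaw err deg -0.04 tilt [-5.e-04 -1.e-03 -1.e+00]
shift units [ 5.001 -0.492  0.503]
```

Call:
apply_moves(
  plan=[
    [0.3,-0.25,0.25,0],
    [1.0,-0.5,0.5,0],
    [2.0,-0.5,0.5,0],
    [3.0,-0.5,0.5,0],
    [4.0,-0.5,0.5,0],
    [4.6,-0.5,0.5,0],
    [4.8,-0.5,0.5,0],
    [4.8,-0.5,0.5,0],
  ],
)

```text
t: 2.2
ee_pos: [0.6208, 0.0947, 0.0831]
tcp_rot: [-2.787, 1.566, -2.94]
contact_force: [-0.0, -0.4, -0.3]
width: 0.0004
```

```bash
python3 to.py .6225 .0945 .06; python3 - <<'E'
from h import *
for n in("wrist","scene","top"):
    c=cams.read_camera(n);im=c["pixels"]
    if n=="scene":im=cv2.resize(im[80:300,170:480],None,fx=2.5,fy=2.5)
    if n=="top":im=cv2.resize(im[125:260,245:420],None,fx=4,fy=4)
    cv2.imwrite(f"pics/{n}1.png",im)
E
```

```text
t 2.2 pos [0.6208 0.0947 0.0831] F [-0.05 -0.43 -0.28] w 0.0003584482733176275
rel ledge x,y,z mm [ -1.7 149.9  23.1] yaw err deg -0.02 tilt [-4.3e-03 -9.0e-04 -1.0e+00]
shift units [0.923 0.002 0.073]
```

View pics/wrist1.png

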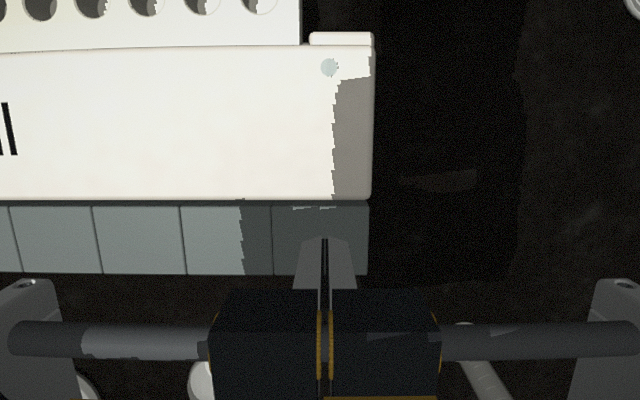

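View pics/scene1.png

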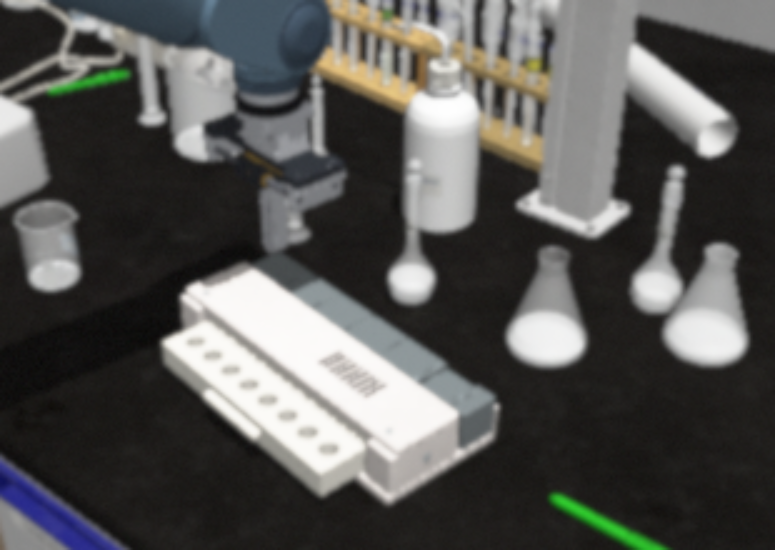

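The wrist view shows the closed fingertips (cols 295–355) over the land (cols 272–368). The first seam is at col 272, so the touch can start here. I'll descend slowly.

Call:
apply_moves(
  plan=[
    [0.2,0,0.05,0],
    [0.4,0,0.05,0],
    [0.6,0,0.05,0],
    [0.7,0,0.05,0],
    [0.8,0,0.05,0],
    [0.85,0,0.05,0],
    [0.9,0,0.05,0],
    [0.9,0,0.05,0],
  ],
)

```text
t: 3.02
ee_pos: [0.6245, 0.0943, 0.0638]
tcp_rot: [-0.437, 1.569, -0.59]
contact_force: [-0.2, -0.1, 0.8]
width: 0.0007
```

```bash
python3 to.py .6225 .0945 .06
```

```text
t 3.0167 pos [0.6245 0.0943 0.0638] F [-0.18 -0.08  0.84] w 0.0007087491479470424
rel ledge x,y,z mm [  2.  150.    3.8] yaw err deg -0.02 tilt [ 0.0016 -0.0011 -1.    ]
shift units [ 0.152 -0.004 -0.08 ]
```

Call:
apply_moves(
  plan=[
    [0.03,0,-0.05,0],
    [0.06,0,-0.05,0],
    [0.09,0,-0.05,0],
    [0.12,0,-0.05,0],
    [0.15,0,-0.05,0],
    [0.15,0,-0.05,0],
    [0.15,0,-0.05,0],
    [0.15,0,-0.05,0],
  ],
)

```text
t: 3.68
ee_pos: [0.6234, 0.0945, 0.0603]
tcp_rot: [-0.393, 1.569, -0.546]
contact_force: [-1.9, -0.4, 2.3]
width: 0.0003
```

```bash
python3 to.py .6225 .0945 .06
```

```text
t 3.6833 pos [0.6234 0.0945 0.0603] F [-1.86 -0.41  2.28] w 0.0003429123526763245
rel ledge x,y,z mm [  0.9 150.    0.3] yaw err deg -0.02 tilt [ 0.0018 -0.0011 -1.    ]
shift units [ 0.012 -0.005 -0.034]
```

Contact with the land reads 2.3 N at z = 60.3 mm. I'll press slightly more to be sure of it, then slide.

Call:
apply_moves(
  plan=[
    [0.04,0,0,0],
    [0.04,0,0,0],
    [0.04,0,0,0],
    [0.04,-0.1,0,0],
    [0.04,-0.3,0,0],
    [0.04,-0.5,0,0],
    [0.04,-0.7,0,0],
    [0.04,-0.9,0,0],
  ],
)

```text
t: 4.35
ee_pos: [0.6209, 0.0722, 0.0603]
tcp_rot: [0.101, 1.566, -0.052]
contact_force: [1.2, 3.1, 5.3]
width: 0.0006
```

```bash
python3 to.py .6225 .0945 .06
```

```text
t 4.35 pos [0.6209 0.0722 0.0603] F [1.23 3.11 5.33] w 0.0005729810524897945
rel ledge x,y,z mm [  1.8 127.6   0.3] yaw err deg -0.04 tilt [ 4.3e-03 -2.0e-04 -1.0e+00]
shift units [ 0.011  0.892 -0.073]
```

Call:
apply_moves(
  plan=[
    [0.04,-0.2,0,0],
    [0.04,-0.4,0,0],
    [0.04,-0.6,0,0],
    [0.04,-0.8,0,0],
    [0.04,-1.0,0,0],
    [0.04,-1.2,0,0],
    [0.04,-1.4,0,0],
    [0.04,-1.6,0,0],
  ],
)

```text
t: 5.02
ee_pos: [0.6158, 0.0325, 0.0603]
tcp_rot: [0.233, 1.564, 0.079]
contact_force: [0.5, 3.7, 5.9]
width: 0.0006
```

```bash
python3 to.py .6225 .0945 .06
```

```text
t 5.0167 pos [0.6158 0.0325 0.0603] F [0.5  3.68 5.85] w 0.0005535443880721068
rel ledge x,y,z mm [ 2.8 87.6  0.3] yaw err deg -0.07 tilt [ 6.9e-03  5.0e-04 -1.0e+00]
shift units [ 0.015  2.493 -0.116]
```

Call:
apply_moves(
  plan=[
    [0.04,-0.2,-0.02,0],
    [0.04,-0.4,-0.03,0],
    [0.04,-0.6,-0.03,0],
    [0.04,-0.8,-0.03,0],
    [0.04,-1.0,-0.03,0],
    [0.04,-1.2,-0.03,0],
    [0.04,-1.4,-0.03,0],
    [0.04,-1.6,-0.03,0],
  ],
)

```text
t: 5.68
ee_pos: [0.6099, -0.0072, 0.0603]
tcp_rot: [0.295, 1.561, 0.141]
contact_force: [1.3, 3.7, 6.9]
width: 0.0006
```

```bash
python3 to.py .6225 .0945 .06
```

```text
t 5.6833 pos [ 0.6099 -0.0072  0.0603] F [1.28 3.67 6.88] w 0.0006452097519467889
rel ledge x,y,z mm [ 3.  47.5  0.3] yaw err deg -0.1 tilt [ 0.0094  0.0013 -1.    ]
shift units [ 0.021  4.095 -0.128]
```

Call:
apply_moves(
  plan=[
    [0.03,-0.2,-0.02,0],
    [0.03,-0.4,-0.05,0],
    [0.03,-0.6,-0.05,0],
    [0.03,-0.8,-0.05,0],
    [0.03,-1.0,-0.05,0],
    [0.03,-1.2,-0.05,0],
    [0.03,-1.4,-0.05,0],
    [0.03,-1.6,-0.05,0],
  ],
)

```text
t: 6.35
ee_pos: [0.6033, -0.0467, 0.0603]
tcp_rot: [0.33, 1.559, 0.175]
contact_force: [0.7, 4.2, 7.1]
width: 0.0005
```

```bash
python3 to.py .6225 .0945 .06
```

```text
t 6.35 pos [ 0.6033 -0.0467  0.0603] F [0.75 4.19 7.07] w 0.00046789488517487513
rel ledge x,y,z mm [2.5 7.5 0.3] yaw err deg -0.13 tilt [ 0.0114  0.002  -0.9999]
shift units [ 0.032  5.698 -0.111]
```

Call:
apply_moves(
  plan=[
    [0.03,-0.2,-0.02,0],
    [0.03,-0.4,-0.05,0],
    [0.03,-0.6,-0.05,0],
    [0.03,-0.8,-0.05,0],
    [0.03,-1.0,-0.05,0],
    [0.03,-1.2,-0.05,0],
    [0.03,-1.4,-0.05,0],
    [0.03,-1.6,-0.05,0],
  ],
)

```text
t: 7.02
ee_pos: [0.5966, -0.0862, 0.0603]
tcp_rot: [0.358, 1.557, 0.203]
contact_force: [0.9, 4.7, 7.0]
width: 0.0006
```

```bash
python3 to.py .6225 .0945 .06
```

```text
t 7.0167 pos [ 0.5966 -0.0862  0.0603] F [0.88 4.72 6.99] w 0.0005834089127917752
rel ledge x,y,z mm [  1.8 -32.5   0.3] yaw err deg -0.16 tilt [ 0.0133  0.0027 -0.9999]
shift units [ 0.045  7.299 -0.093]
```

Call:
apply_moves(
  plan=[
    [0.03,-0.2,-0.02,0],
    [0.03,-0.4,-0.05,0],
    [0.03,-0.6,-0.05,0],
    [0.03,-0.8,-0.05,0],
    [0.03,-1.0,-0.05,0],
    [0.03,-1.2,-0.05,0],
    [0.03,-1.4,-0.05,0],
    [0.03,-1.6,-0.05,0],
  ],
)

```text
t: 7.68
ee_pos: [0.5898, -0.1256, 0.0603]
tcp_rot: [0.382, 1.555, 0.226]
contact_force: [2.2, 4.8, 7.6]
width: 0.0001
```

```bash
python3 to.py .6225 .0945 .06
```

```text
t 7.6833 pos [ 0.5898 -0.1256  0.0603] F [2.15 4.77 7.64] w 0.00010008990691950112
rel ledge x,y,z mm [  1.2 -72.6   0.3] yaw err deg -0.19 tilt [ 0.0151  0.0035 -0.9999]
shift units [ 0.061  8.902 -0.076]
```

Call:
apply_moves(
  plan=[
    [0.03,-0.2,-0.02,0],
    [0.03,-0.4,-0.04,0],
    [0.03,-0.6,-0.04,0],
    [0.03,-0.8,-0.04,0],
    [0.03,-1.0,-0.04,0],
    [0.03,-1.2,-0.04,0],
    [0.03,-1.2,-0.04,0],
    [0.03,-1.2,-0.04,0],
  ],
)

```text
t: 8.35
ee_pos: [0.5847, -0.1561, 0.0603]
tcp_rot: [0.307, 1.554, 0.151]
contact_force: [-0.8, 1.5, 7.7]
width: 0.0004
```

```bash
python3 to.py .6225 .0945 .06
```

```text
t 8.35 pos [ 0.5847 -0.1561  0.0603] F [-0.76  1.47  7.74] w 0.000411358400155362
rel ledge x,y,z mm [   0.7 -103.4    0.3] yaw err deg -0.22 tilt [ 0.0167  0.0025 -0.9999]
shift units [ 0.063 10.136 -0.068]
```

No drop across blocks 1–4, with z constant at 60.3 mm. I'll go more slowly over the fifth.

Call:
apply_moves(
  plan=[
    [0.03,-0.1,-0.02,0],
    [0.03,-0.25,-0.03,0],
    [0.03,-0.4,-0.03,0],
    [0.03,-0.55,-0.03,0],
    [0.03,-0.7,-0.03,0],
    [0.03,-0.85,-0.03,0],
    [0.03,-1.0,-0.03,0],
    [0.03,-1.0,-0.03,0],
  ],
)

```text
t: 9.02
ee_pos: [0.5795, -0.1814, 0.0589]
tcp_rot: [0.319, 1.555, 0.162]
contact_force: [-0.9, 0.2, 0.0]
width: 0.0003
```

```bash
python3 to.py .5797 -.1841 .055
```

```text
t 9.0167 pos [ 0.5795 -0.1814  0.0589] F [-0.88  0.2   0.02] w 0.0003456928270608186
rel ledge x,y,z mm [  -0.6 -129.3   -1.1] yaw err deg -0.26 tilt [ 0.0157  0.0026 -0.9999]
shift units [ 0.154 -0.105  0.023]
```

The fingertip has dropped into the notch: the force is gone and z is below the ledge top. Now I'll press the key.

Call:
apply_moves(
  plan=[
    [0.06,-0.06,0,0],
    [0.12,-0.1,0,0],
    [0.18,-0.1,0,0],
    [0.24,-0.1,0,0],
    [0.3,-0.1,0,0],
    [0.36,-0.1,0,0],
    [0.4,-0.1,0,0],
    [0.43,-0.1,0,0],
  ],
)

```text
t: 9.68
ee_pos: [0.579, -0.1841, 0.0486]
tcp_rot: [0.29, 1.556, 0.134]
contact_force: [-3.7, -0.3, 5.7]
width: 0.0005
```

```bash
python3 to.py .5797 -.1841 .048
```

```text
t 9.6833 pos [ 0.579  -0.1841  0.0486] F [-3.72 -0.28  5.73] w 0.000501235276577268
rel ledge x,y,z mm [  -0.6 -132.   -11.4] yaw err deg -0.23 tilt [ 0.0147  0.002  -0.9999]
shift units [0.023 0.005 0.026]
```

The key is about 6.6 mm down at 5.7 N. I'll hold it and look.

Call:
apply_moves(
  plan=[
    [0.03,0,0,0],
    [0.03,0,0,0],
    [0.03,0,0,0],
    [0.03,0,0,0],
    [0.03,0,0,0],
    [0.03,0,0,0],
    [0.03,0,0,0],
    [0.03,0,0,0],
  ],
)

```text
t: 10.35
ee_pos: [0.579, -0.1841, 0.0485]
tcp_rot: [0.272, 1.557, 0.116]
contact_force: [-3.3, 1.0, 5.8]
width: 0.0004
```

```bash
python3 to.py .5797 -.1841 .048; python3 - <<'E'
from h import *
for n in("scene","top"):
    c=cams.read_camera(n);im=c["pixels"]
    if n=="scene":im=cv2.resize(im[80:300,170:480],None,fx=2.5,fy=2.5)
    if n=="top":im=cv2.resize(im[125:260,245:420],None,fx=4,fy=4)
    cv2.imwrite(f"pics/{n}2.png",im)
E
```

```text
t 10.35 pos [ 0.579  -0.1841  0.0485] F [-3.27  0.97  5.82] w 0.000355219810417013
rel ledge x,y,z mm [  -0.6 -132.   -11.5] yaw err deg -0.2 tilt [ 0.0142  0.0017 -0.9999]
shift units [0.022 0.006 0.025]
```

View pics/scene2.png

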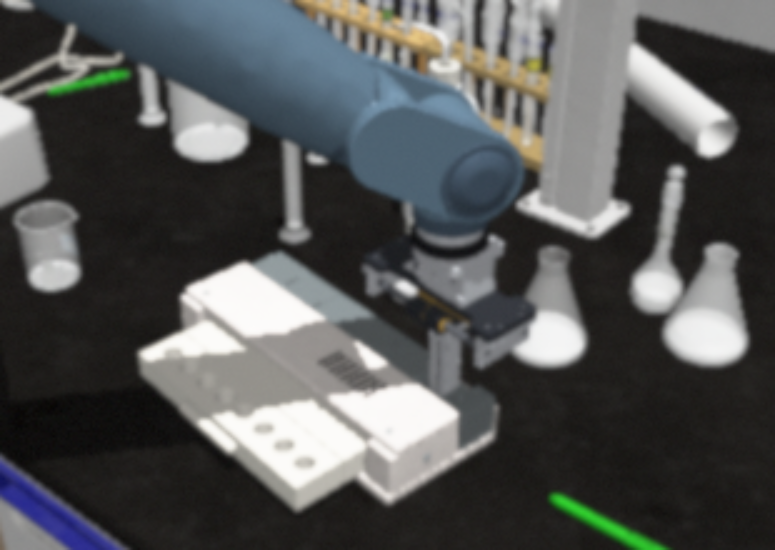

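View pics/top2.png

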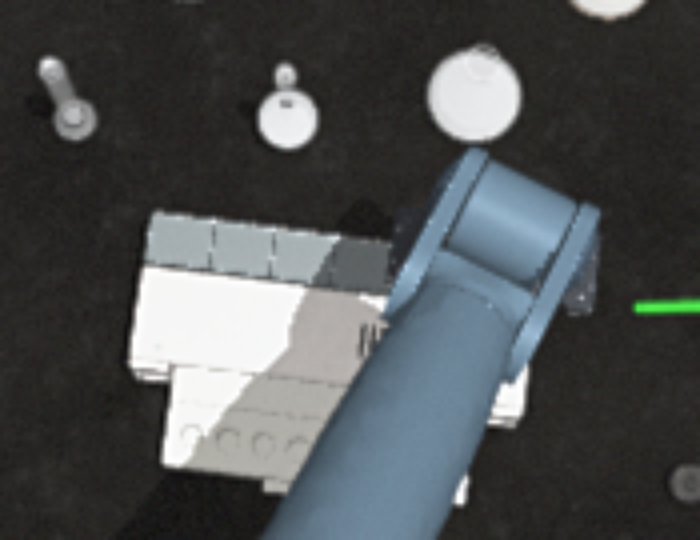

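The cassette has sprung out: its wells have moved forward in both views. I'll lift straight up, slowly at first.

Call:
apply_moves(
  plan=[
    [-0.1,0,0,0],
    [-0.3,0,0,0],
    [-0.6,0,0,0],
    [-1.2,0,0,0],
    [-2.0,0,0,0],
    [-3.0,0,0,0],
    [-4.0,0,0,0],
    [-4.5,0,0,0],
  ],
)

```text
t: 11.12
ee_pos: [0.5788, -0.1848, 0.1646]
tcp_rot: [0.13, 1.552, -0.026]
contact_force: [0.3, -0.6, 0.3]
width: 0.0005
```

Call:
apply_moves(
  plan=[
    [-0.5,0,-0.3,0],
    [-1,0,-1,0],
    [-1.5,0,-2,0],
    [-1.5,0,-3,0],
    [-1.5,0,-4,0],
    [-1.5,0,-4.5,0],
    [-1.5,0,-4.5,0],
    [-1.5,0,-4.5,0],
  ],
)

```text
t: 11.78
ee_pos: [0.467, -0.1673, 0.2]
tcp_rot: [0.126, 1.552, -0.031]
contact_force: [0.5, 1.1, 0.2]
width: 0.0005
```

Call:
apply_moves(
  plan=[
    [-0.1,-1,0,0],
    [-0.2,-2.5,0,0],
    [-0.2,-4,0,0],
    [-0.2,-5.5,0,0],
    [-0.2,-7,0,0],
    [-0.2,-8,0,0],
    [-0.2,-8,0,0],
    [-0.2,-8,0,0],
  ],
)

```text
t: 12.45
ee_pos: [0.436, -0.366, 0.2039]
tcp_rot: [0.178, 1.552, 0.02]
contact_force: [-0.3, -0.0, 0.2]
width: 0.0004
```

```bash
python3 to.py .5797 -.1841 .048; python3 - <<'E'
from h import *
for n in("scene","top"):
    c=cams.read_camera(n);im=c["pixels"]
    if n=="scene":im=cv2.resize(im[80:300,170:480],None,fx=2.5,fy=2.5)
    if n=="top":
        a=cv2.imread("pics/top0.png");im=np.vstack([cv2.resize(x[125:260,195:460],None,fx=2.2,fy=2.2) for x in(a,im)])
    cv2.imwrite(f"pics/{n}3.png",im)
E
```

```text
t 12.45 pos [ 0.436  -0.366   0.2039] F [-0.33 -0.05  0.21] w 0.00035882622636884074
rel ledge x,y,z mm [-114.3 -333.5  143.9] yaw err deg -0.32 tilt [ 1.870e-02  4.000e-04 -9.998e-01]
shift units [6.346 8.071 4.413]
```

View pics/scene3.png

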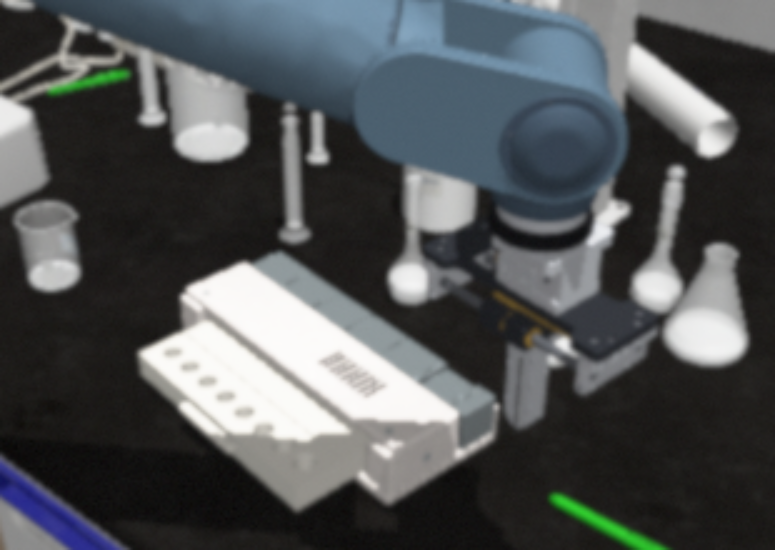

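View pics/top3.png

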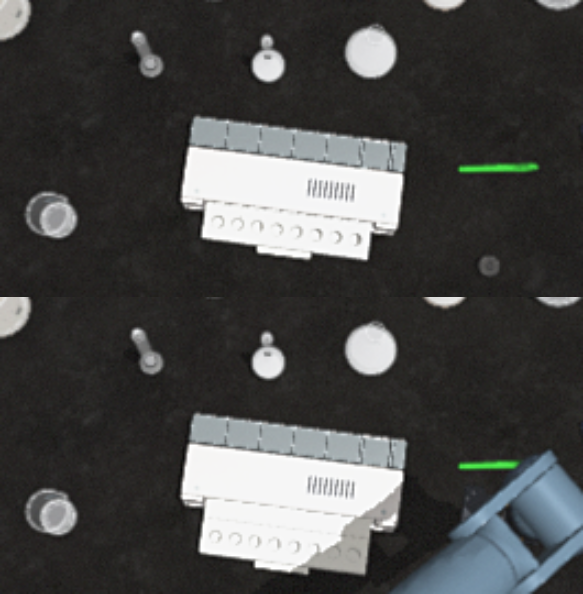

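The cassette's wells moved about 7–8 px forward in the top view (about 28–30 mm, fully out), and the glassware and pen have not moved. I'll let the arm settle, then hand in.

Call:
apply_moves(
  plan=[
    [0,0,0,0],
    [0,0,0,0],
    [0,0,0,0],
    [0,0,0,0],
    [0,0,0,0],
    [0,0,0,0],
    [0,0,0,0],
    [0,0,0,0],
  ],
)

```text
t: 13.22
ee_pos: [0.4363, -0.3642, 0.2041]
tcp_rot: [0.174, 1.552, 0.018]
contact_force: [0.6, -0.2, -1.4]
width: 0.0004
```

```bash
python3 - <<'E'
from station import hand_in,sensors
s=sensors.read_state();print(s["t"],s["contact_force"])
print(hand_in())
E
```

```text
13.2167 [ 0.60892511 -0.1696411  -1.42948996]
the job is handed in; nothing more can be done
None
```

The cassette is released and stands out at the front of the dock, and I handed the job in at about 13 s. `hand_in()` gave no verdict.

- **Feeling along the ledge:** I touched the plain left end with the closed fingertips (2–5 N at z = 60.3 mm). I then slid right under light pressure; the height stayed level over the first four blocks. The fingertip dropped in the middle of the fifth, where the top picture had already suggested the notch.
- **Pressing the key:** I pressed until the tip was 11.5 mm below the ledge top, about 6.5 mm of key travel, at 5.8 N. I held it there for about 0.7 s.
- **Leaving the dock:** I lifted straight up and moved the arm clear to the right.

**Last checks:**
- In the top and scene pictures the cassette is about 28–30 mm out, estimated from how far its wells moved (about 7–8 px in the top view).
- The glassware looked unmoved in the top pictures taken before and after. The pen's visible end also looked unmoved, but the arm hid the bung and part of the pen in the last picture. The arm never came down near either.
- The force readings were only noise of up to about 1.4 N with the arm in free air.
- I could not measure the key's return directly. The notched block looked the same in the last top picture as before pressing.

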